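# Close up the loaded cheese press

## Robot

A 6-joint arm with a two-finger parallel gripper is mounted at the origin on the work surface. World frame = base frame: x ahead of the robot, y to its left, z up, the work surface at z = 0. Lengths are in m, angles in degrees, forces in N, time in s.
With the tool pointing down it reaches from about 0.35 to 0.725 m from the base axis. Payload 4.3 kg.
Tool frame: the origin (TCP) lies at the very end of the fingers, on their centre line; the grasp point (between the pads) lies 19 mm behind it; z points along the fingers, y is the line along which they close (so a half turn about z gives the same grasp; the last joint's range is limited). The gripper opens to 85 mm and grips with 20 to 120 N. Pads are 22 mm wide; open, the fingers measure 114 mm over their backs; the gripper's body (76 mm by 85 mm) begins 54 mm behind the grasp point. The pads swing forward as they close: fully open they stand 13 mm farther back than shut.
Start: joints at [-81.664, 21.618, 4.641, 73.018, 0, 83.68], TCP at [0.145, -0.556, 0.231] pointing down, gripper open.
Joint ranges: [-156.06, 156.06], [-48.1, 94.91], [-58.44, 69.94], [-101.28, 121.22], [-78.64, 73.56], [-180, 180]. Speed limits (degrees/s): [147.25, 147.25, 180, 180, 180, 180].

## Interface

Orientations are given as [roll, pitch, yaw] about the fixed x, y, z axes, in that order (R = Rz(yaw) Ry(pitch) Rx(roll)).
In Python, from workcell import robot gives the robot as it stands.
- The arm moves only by the tool carry_out, never from a script. Its argument "moves" is a list of rows, each a list of 3 entries, a list of its own where there are three numbers: the shift along the tool's x, y, z in cm, then the turn about the tool's z in degrees, then the opening, from 0 (shut) to 1 (fully open). A call has 1 to 10 rows; each row is the pose to reach, as a shift and turn from the pose commanded when the call began, along the tool's axes at that moment; what a row does not reach only later rows make up. A row lasts 1/10 s, in which the tool goes at most 50 mm and 8.59 degrees, less where a joint would pass 70% of its speed; a pose out of reach is approached as far as the arm can. A call with a gripper value outside its range is refused whole. The fingers move at their own pace and stop on an object; "grip_force" is the grip in N (left out, the last holds). Time passes only in rows, so rows that repeat a pose let the fingers close. It gives the time, the measured TCP pose, the force, the opening and the grip force at its end, in the units of the state.
- robot.observe(): the state, without advancing time (a new reading comes with each control period).
- robot.read_camera(name): name is "side" or "top"; returns a dict with "image" (400x640x3 uint8, blue, green, red), "mtx" (3x3 intrinsics, pixels), "D" ([k1, k2, p1, p2, k3] as OpenCV has them; the pictures are not rectified), "rvec" (rotation vector, rad) and "tvec" (3), from world to camera coordinates, as OpenCV has them. Camera axes: x right, y down, z forward; pixel columns grow to the right and rows downward; lengths in m; the calibration is good to about 2 mm. A picture is of the moment at which its call begins. There is no depth.
- robot.finish_job(): hands the job in; it is judged then, once.
The state is a dict: "time": time; "qpos": joint angles; "joint_velocities": joint speeds; "joint_efforts": joint torques, N m; "position": TCP position; "eef_rot": TCP orientation; "wrist_force": force on the tool from outside, world axes, zero at the start; "wrist_torque": the same for the moment, N m; "gripper_width": finger opening in m; "finger_force": force on a finger pad.
Only numpy, scipy, OpenCV 4.12 (cv2) and the standard library are available. Lean on these libraries where they do the work, as an engineer would, in place of code of your own. Each camera call takes 0.05 s, during which the arm holds its last target. There are 200 camera calls.

## Task

The blue mould in the cheese press is already loaded. Put the white lid on it, knob up, so that it sits level with the plug fully down on the cheese, then swing the press arm down by its red bar until its black foot rests on the lid's knob, and let go. Leave the small cheese, the cup and the brush where they are.

Things in the scene. Friction and masses are not known exactly. Their poses are not given: they have to be found in the camera images.
- lid: Round white plastic lid, lying loose on the table, knob up. From below: plug 80 mm diameter, 12 mm high; flange 112 mm diameter, 8 mm thick; round brown wooden knob on top 28 mm diameter, 30 mm high (50 mm in all). Origin: centre of the plug's underside; z up through the knob. 0.1 to 0.2 kg.
- press: Cheese press, fixed: dark board 250 x 150 x 20 mm with a round blue mould (104 mm outside, 94 mm inside diameter, rim 70 mm above the table), a white cheese in it, top 10 mm below the rim. Origin: on the table under the mould's centre; x points to the hinge posts, z up. Two steel posts, 142 mm high, at x = 100, y = +-60 mm.
- seat (a point): Centre of the cheese's top inside the mould, 60 mm above the table: the lid's origin belongs here. With the lid on, its flange stands 2 mm above the rim and its knob's top is 110 mm above the table.
- press_arm (a joint): Arm's hinge angle (rad): 0 = level, foot on the knob of a seated lid; grows as it swings up; 1.57 = upright; range -0.12 to 1.9. Stiff (0.5 N m): stays put. A steel fork: two side bars 82 mm apart, 16 mm deep, the red grip bar at their end, halfway a crosspiece with the black foot (32 mm wide, underside 20 mm below the midline). Level: grip bar at x = -95, z = 130 mm in the press's frame.
- grip_bar (a point): Middle of the red round grip bar at the arm's end: 18 mm diameter, 82 mm free length, along the press's y axis, 195 mm from the hinge axis.
- press_hinge (a point): Middle of the arm's hinge axis, parallel to the press's y axis: 100 mm along the press's x from the mould's centre, 130 mm above the table.
- small_cheese: Small ripe yellow cheese, 84 mm diameter, 32 mm high, loose on the table; leave alone. Origin: centre of its underside.
- cup: Steel cup, 70 mm diameter, 65 mm high, loose on the table; leave alone. Origin: centre of its underside.
- brush: Hand brush about 190 mm long, lying on the table beyond the work; leave alone. Origin: under its middle.

How it is judged (in metres and radians):
On the way, in this order (a step that is already met when the one before it is completed fails the run):
1. the lid sits level on the cheese in the mould while the press arm is still up (horizontal distance between lid and seat below 0.01 m and z of lid in the frame of seat between -0.004 and 0.004 m and angle between lid's own z axis and vertical below 0.07 rad and value of joint press_arm above 0.6 rad), for 0.2 s.
2. the press arm is down with its foot on the lid's knob (value of joint press_arm between -0.04 and 0.04 rad), for 0.2 s.
At the end, for the whole second after the job is handed in: The lid sits at rest in the mould, its plug's underside within 4 mm of the cheese's top and within 10 mm of the mould's axis, level within 0.07 rad; the press arm is down, within 0.04 rad of level, its foot on the knob (all of step 2 and horizontal distance between lid and seat below 0.01 m and z of lid in the frame of seat between -0.004 and 0.004 m and angle between lid's own z axis and vertical below 0.07 rad and linear speed of lid below 0.02 m/s); the robot touches nothing.
It fails at once if the small cheese is pushed more than 30 mm or tipped (distance of small_cheese from where it was at the start of the episode above 0.03 m or angle between small_cheese's own z axis and vertical above 0.5 rad).
It fails at once if the cup is pushed more than 30 mm or tipped (distance of cup from where it was at the start of the episode above 0.03 m or angle between cup's own z axis and vertical above 0.5 rad).
It fails at once if the brush is pushed more than 30 mm (distance of brush from where it was at the start of the episode above 0.03 m).
It also fails if it takes over 54 s, if anything falls off the work surface, if the arm or the gripper's body presses on something with over 40 N, if the wrist force passes 120 N, or if a joint passes its speed limit or range.

## Working session

There is one attempt and no reset: what is moved stays moved. The work goes in short steps, Python scripts to look and compute and a tool call to move; the robot and the scene stay as the last step left them, time stands still between calls to the robot, and variables do not carry over. Pictures are saved under pics/ and viewed, at most 10 in all, crops included, and the job is handed in when it is done.

Besides the shell and the picture viewer there is one more tool, called after "Call:" by a JSON object that holds its "api" and its "payload", one argument or row to a line. carry_out: Moves the arm, as the interface text tells. Its arguments: {"type":"object","properties":{"moves":{"type":"array","items":{"type":"array"}},"grip_force":{"type":"number"}},"required":["moves"]}

```bash
mkdir -p pics; cat > h.py <<'E'
import numpy as np, cv2
from workcell import robot
def cam(n,save=None):
    c=robot.read_camera(n)
    if save: cv2.imwrite('pics/'+save,c['image'])
    np.savez('cam_'+n+'.npz',**{k:np.asarray(c[k],float) for k in('mtx','D','rvec','tvec')})
    return c
def ray(c,uv):
    p=cv2.undistortPoints(np.array([[uv]],float),np.array(c['mtx'],float),np.array(c['D'],float))[0,0]
    R=cv2.Rodrigues(np.array(c['rvec'],float))[0];t=np.array(c['tvec'],float).ravel()
    return -R.T@t, R.T@np.array([p[0],p[1],1])
def atz(c,uv,z):
    o,d=ray(c,uv); return o+d*(z-o[2])/d[2]
def tri(c1,u1,c2,u2):
    o1,d1=ray(c1,u1);o2,d2=ray(c2,u2)
    s=np.linalg.lstsq(np.c_[d1,-d2],o2-o1,rcond=None)[0]
    a,b=o1+s[0]*d1,o2+s[1]*d2
    return (a+b)/2,np.linalg.norm(a-b)
def proj(c,P):
    return cv2.projectPoints(np.array(P,float).reshape(-1,3),np.array(c['rvec'],float),np.array(c['tvec'],float),np.array(c['mtx'],float),np.array(c['D'],float))[0][:,0]
def load(n): return dict(np.load('cam_'+n+'.npz'))
E
python3 - <<'E'
from h import *
for n in('top','side'):
    c=cam(n,n+'0.png'); o,_=ray(c,(320,200)); print(n,o.round(3))
s=robot.observe();print(s['position'],s['eef_rot'],s['time'],s['gripper_width'])
E
```

```text
top [ 0.556 -0.037  1.027]
side [0.266 0.879 0.837]
[ 0.14540879 -0.55570346  0.23045183] [-1.79894936e+02 -1.19353807e-02  1.46568206e+01] 0.1 0.08556737838080318
```

View pics/top0.png

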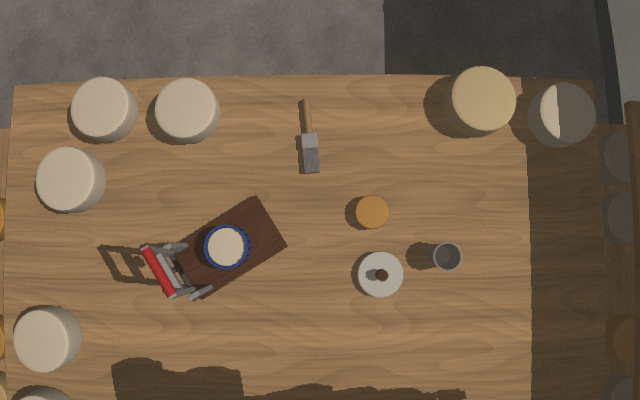

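View pics/side0.png

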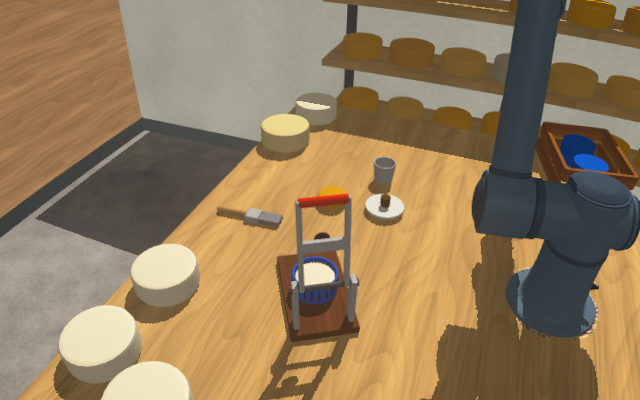

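The top picture shows the lid at about (381,275), the mould at (227,247), the upright arm's red bar from (146,250) to (172,294), the small cheese at (372,212) and the cup at (447,256). The side picture shows the press arm upright and the lid's knob at (385,200). I'll enlarge for exact pixels.

```bash
python3 - <<'E'
from h import *
im=cv2.imread('pics/top0.png')
a=cv2.resize(im[190:310,130:290],None,fx=5,fy=5,interpolation=cv2.INTER_CUBIC)
cv2.imwrite('pics/top_press.png',a)
c=load('top')
hsv=cv2.cvtColor(im,cv2.COLOR_BGR2HSV)
def ell(mask,box):
    x0,y0,x1,y1=box;m=np.zeros_like(mask);m[y0:y1,x0:x1]=mask[y0:y1,x0:x1]
    cs,_=cv2.findContours(m,cv2.RETR_EXTERNAL,cv2.CHAIN_APPROX_NONE);k=max(cs,key=cv2.contourArea)
    return cv2.fitEllipse(cv2.convexHull(k))
white=((hsv[...,1]<70)&(hsv[...,2]>120)).astype(np.uint8)
blue=((hsv[...,0]>100)&(hsv[...,0]<130)&(hsv[...,1]>100)).astype(np.uint8)
red=(((hsv[...,0]<6)|(hsv[...,0]>174))&(hsv[...,1]>170)&(hsv[...,2]>100)).astype(np.uint8)
e=ell(white,(350,245,410,305));print('lid',e,atz(c,e[0],.02))
e=ell(blue,(195,215,260,280));print('mould',e,atz(c,e[0],.07))
e=ell(white,(205,225,246,268));print('cheese',e,atz(c,e[0],.06))
for n,u,z in(('knob',(382,275),.05),('cup',(447,256),.065),('sc',(372,212),.032),('brush',(311,150),.02)): print(n,atz(c,u,z))
ys,xs=np.nonzero(red[230:310,130:200]);print('red',cv2.minAreaRect(np.c_[xs+130,ys+230].astype(np.float32)))
E
```

```text
lid ((380.2190246582031, 274.0998840332031), (45.12284469604492, 45.90268325805664), 5.209168434143066) [ 0.46270138 -0.19420199  0.02      ]
mould ((226.32232666015625, 246.3470001220703), (43.956539154052734, 46.54030227661133), 84.25835418701172) [0.53348719 0.16990277 0.07      ]
cheese ((225.70896911621094, 246.4252166748047), (36.23920822143555, 38.09726333618164), 1.14936363697052) [0.5330675  0.17351456 0.06      ]
knob [ 0.46332193 -0.19371362  0.05      ]
cup [ 0.50683033 -0.34579999  0.065     ]
sc [ 0.61343549 -0.17446755  0.032     ]
brush [ 0.76871953 -0.02765828  0.02      ]
red ((158.02073669433594, 271.32122802734375), (51.970703125, 9.501569747924805), 59.74356460571289)
```

View pics/top_press.png

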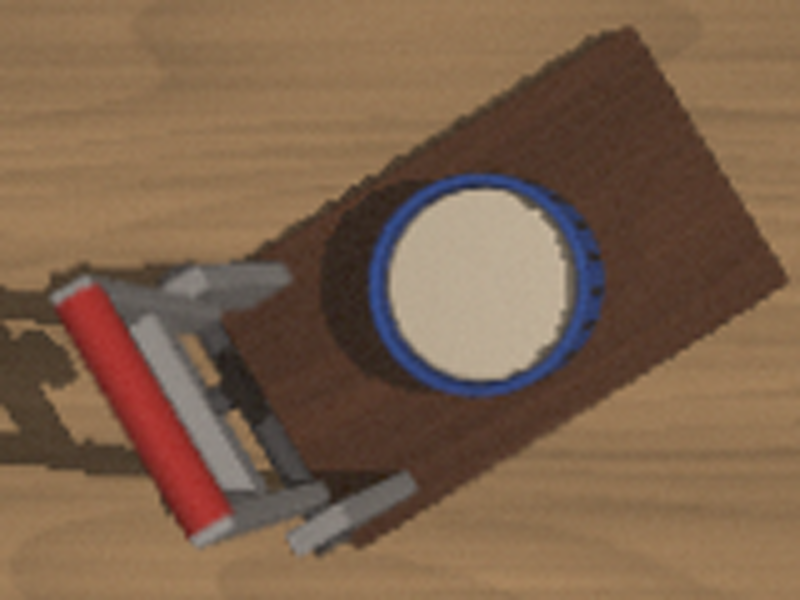

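The enlarged crop shows the rim at crop x 370–590, y 173–398, the red bar's ends at about (75,290) and (210,532), and the board's right corners at (630,28) and (790,280). Next is the same for the side camera.

```bash
python3 - <<'E'
from h import *
im=cv2.imread('pics/side0.png')
cv2.imwrite('pics/side_press.png',cv2.resize(im[185:335,265:415],None,fx=4,fy=4,interpolation=cv2.INTER_CUBIC))
c=load('top')
f=lambda x,y:((x+.5)/5-.5+130,(y+.5)/5-.5+190)
A,B,C=[atz(c,f(*p),.02) for p in((630,28),(790,280),(360,548))]
print('board',A,B,C,np.linalg.norm(A-B),np.linalg.norm(B-C))
for v in(C-B,):print(np.degrees(np.arctan2(v[1],v[0])))
v=A-B;print(np.degrees(np.arctan2(v[1],v[0]))-90+180)
print('mould',atz(c,f(482,285),.07))
print('board-based centre', (A+B)/2+ (C-B)/np.linalg.norm(C-B)*.125)
for z in(.30,.325):
  P,Q=[atz(c,f(*p),z) for p in((75,290),(210,532))];print(P,Q,np.linalg.norm(P-Q),(P+Q)/2)
E
```

```text
board [0.65727838 0.10903432 0.02      ] [0.53357697 0.03061132 0.02      ] [0.40338643 0.24171853 0.02      ] 0.14646572123615828 0.24802385045708497
121.66227757255754
122.37347682516932
mould [0.53290221 0.17065701 0.07      ]
board-based centre [0.52981375 0.17621743 0.02      ]
[0.536707   0.26886664 0.3       ] [0.45106288 0.21859142 0.3       ] 0.0993101851252016 [0.49388494 0.24372903 0.3       ]
[0.53738368 0.25836545 0.325     ] [0.45468282 0.209818   0.325     ] 0.09589727254909548 [0.49603325 0.23409173 0.325     ]
```

View pics/side_press.png

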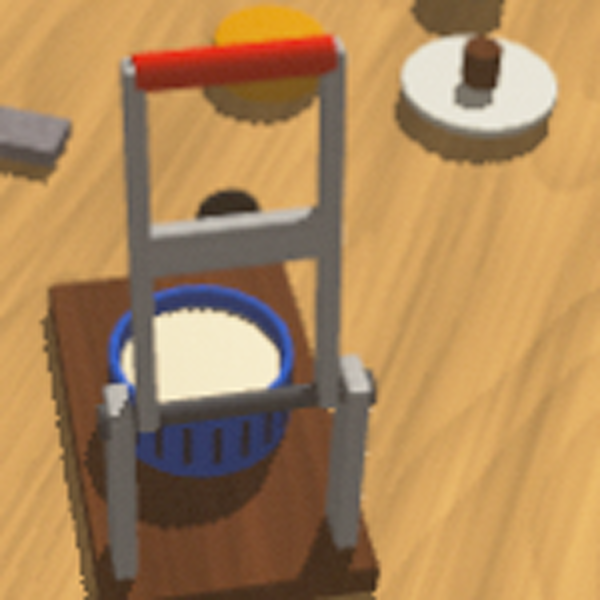

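```bash
python3 - <<'E'
from h import *
t,s=load('top'),load('side')
f=lambda x,y:((x+.5)/5-.5+130,(y+.5)/5-.5+190)
g=lambda x,y:((x+.5)/4-.5+265,(y+.5)/4-.5+185)
gi=lambda uv:((uv-[265,185]+.5)*4-.5)
fi=lambda uv:((uv-[130,190]+.5)*5-.5)
P,e=tri(t,f(142,411),s,g(236,64));print('bar',P,e)
for C in((.533,.171),(.531,.174)):
  a=np.linspace(0,2*np.pi,180);X=np.c_[C[0]+.052*np.cos(a),C[1]+.052*np.sin(a),a*0+.07]
  for h,c in((gi,s),(fi,t)):
    p=h(proj(c,X));print(C,p.min(0),p.max(0))
  d=np.array([np.cos(np.radians(122)),np.sin(np.radians(122))])
  H=np.r_[np.array(C)+.1*d,.13];v=P-H;print('hinge',H,'r',np.linalg.norm(v),'along',v[:2]@d,'angle',np.arctan2(v[2],-v[:2]@d),'lat',v[0]*-d[1]+v[1]*d[0])
# knob
k=tri(t,(382,275),s,g(484,46));print('knob top',k, gi(proj(s,[.463,-.1937,.05])))
E
```

```text
bar [0.4956165  0.23432674 0.32399713] 0.00039547321939217714
(0.533, 0.171) [111.18863729 283.15135276] [295.70331626 415.41026467]
(0.533, 0.171) [370.97377064 172.88146771] [592.43630808 397.12912641]
hinge [0.48000807 0.25580481 0.13      ] r 0.19580555623630097 along -0.026485648516124213 angle 1.4351092326767427 lat -0.0018550550904960442
(0.531, 0.174) [112.33059418 287.32702791] [297.31659353 420.25401032]
(0.531, 0.174) [364.61484254 177.20299423] [585.99643104 401.45073929]
hinge [0.47800807 0.25880481 0.13      ] r 0.19632655965121293 along -0.030089631333059905 angle 1.4169189663711128 lat -0.001961393490109282
knob top (array([ 0.46314782, -0.19357592,  0.05145244]), np.float64(0.0006473858664103188)) [[483.58387888  47.63079394]]
```

Call:
{"api": "carry_out", "payload": {
  "moves": [
    [[4,-2.7,0.5],-8.5,1],
    [[8,-5.4,1],-17,1],
    [[12,-8.1,2],-25.5,1],
    [[16,-10.8,3],-34,1],
    [[20,-13.5,4],-42.5,1],
    [[24,-16.2,5],-51,1],
    [[28,-18.9,6],-59.5,1],
    [[32,-21.6,7],-68,1],
    [[36,-24.3,8.5],-76.5,1],
    [[39.9,-27,10.1],-85,1]
  ],
  "grip_force": 40
}}

```text
time: 1.1
position: [0.4639, -0.1929, 0.13]
eef_rot: [180.0, 0.0, 100.0]
wrist_force: [0.8, -0.1, 0.2]
gripper_width: 0.0854
finger_force: 0.0
```

Call:
{"api": "carry_out", "payload": {
  "moves": [
    [[0,0,0],0,1],
    [[0,0,0],0,1],
    [[0,0,0],0,1]
  ]
}}

```text
time: 1.4
position: [0.4623, -0.1953, 0.1306]
eef_rot: [-180.0, 0.0, 99.6]
wrist_force: [-0.2, 0.4, 0.1]
gripper_width: 0.0852
finger_force: 0.0
```

```bash
cat >> h.py <<'E'
def goto(P,yaw=None):
    s=robot.observe();p=np.array(s['position']);y=np.radians(s['eef_rot'][2]);d=np.array(P)-p
    print('t',s['time'],'p',p.round(4),'rot',np.round(s['eef_rot'],2),'w',round(s['gripper_width'],4),'F',np.round(s['wrist_force'],1),'ff',s['finger_force'],'q',np.round(s['qpos'],1))
    print('shift cm',(100*np.array([d[0]*np.cos(y)+d[1]*np.sin(y),d[0]*np.sin(y)-d[1]*np.cos(y),-d[2]])).round(2), 'turn',None if yaw is None else s['eef_rot'][2]-yaw)
E
python3 - <<'E'
from h import *
goto((.463,-.194,.024),212)
cam('side','side1.png')
im=cv2.imread('pics/side1.png');cv2.imwrite('pics/side1c.png',cv2.resize(im[60:280,280:500],None,fx=2.5,fy=2.5))
E
```

```text
t 1.4 p [ 0.4623 -0.1953  0.1306] rot [-1.7998e+02  2.0000e-02  9.9560e+01] w 0.0852 F [-0.2  0.4  0.1] ff 0.0 q [-30.1  16.4 -18.2  55.4  -0.   50.3]
shift cm [ 0.12  0.09 10.66] turn -112.43992374149184
```

View pics/side1c.png

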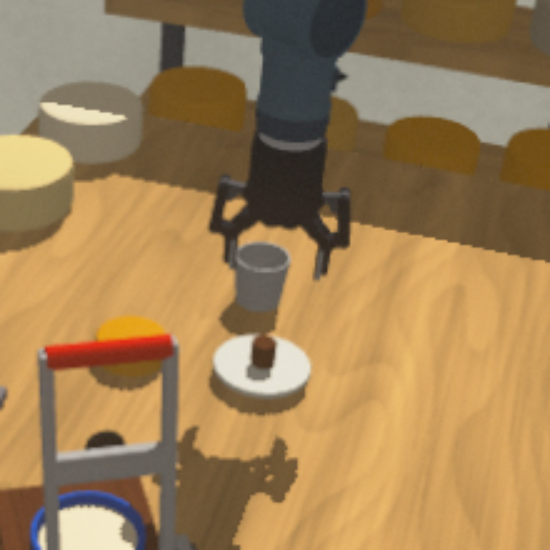

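The crop shows the open gripper above the lid, with the knob at (263,350) in the crop and the neighbours clear. I'll descend and grip.

Call:
{"api": "carry_out", "payload": {
  "moves": [
    [[0,0,3],0,1],
    [[0,0,6],0,1],
    [[0,0,8.5],0,1],
    [[0,0,10.5],0,1],
    [[0,0,10.5],0,1],
    [[0,0,10.5],0,0],
    [[0,0,10.5],0,0],
    [[0,0,10.5],0,0],
    [[0,0,10.5],0,0],
    [[0,0,10.5],0,0]
  ],
  "grip_force": 40
}}

```text
time: 2.45
position: [0.4638, -0.1952, 0.0267]
eef_rot: [179.9, 0.1, 99.7]
wrist_force: [-0.7, 0.8, 5.5]
gripper_width: 0.0266
finger_force: 39.2
```

Call:
{"api": "carry_out", "payload": {
  "moves": [
    [[0,0,0],0,0],
    [[0,0,0],0,0],
    [[0,0,0],0,0]
  ]
}}

```text
time: 2.75
position: [0.4638, -0.1952, 0.0267]
eef_rot: [179.9, 0.1, 99.7]
wrist_force: [-1.2, 0.6, 5.8]
gripper_width: 0.0266
finger_force: 39.3
```

```bash
python3 - <<'E'
from h import *
goto((.533,.171,.16),212)
E
```

```text
t 2.75 p [ 0.4638 -0.1952  0.0267] rot [1.7991e+02 1.1000e-01 9.9660e+01] w 0.0266 F [-1.2  0.6  5.8] ff 39.31528151035309 q [-30.   22.8 -26.5  40.6  -0.   50.3]
shift cm [ 34.94  12.97 -13.33] turn -112.33808467211897
```

Call:
{"api": "carry_out", "payload": {
  "moves": [
    [[0,0,-2],0,0],
    [[0,0,-5],0,0],
    [[0,0,-8.5],-8,0],
    [[2.6,1.2,-11],-16,0],
    [[5.2,2.4,-12.3],-24,0],
    [[7.8,3.6,-12.3],-32,0],
    [[10.4,4.8,-12.3],-40,0],
    [[13,6,-12.3],-48,0],
    [[15.6,7.2,-12.3],-56,0],
    [[18.2,8.4,-12.3],-64,0]
  ]
}}

```text
time: 3.75
position: [0.5149, 0.0002, 0.1483]
eef_rot: [-180.0, -0.0, 164.0]
wrist_force: [0.6, -0.6, -1.7]
gripper_width: 0.0266
finger_force: 39.8
```

Call:
{"api": "carry_out", "payload": {
  "moves": [
    [[0,0,0],-8,0],
    [[0,0,0],-16,0],
    [[0,0,0],-24,0],
    [[0,0,0],-32,0],
    [[0,0,0],-40,0],
    [[0,0,0],-48.3,0],
    [[0,0,0],-48.3,0],
    [[0,0,0],-48.3,0]
  ]
}}

```text
time: 4.55
position: [0.5149, -0.001, 0.1483]
eef_rot: [180.0, -0.0, -148.2]
wrist_force: [0.7, 0.5, -1.5]
gripper_width: 0.0267
finger_force: 39.9
```

```bash
python3 - <<'E'
from h import *
goto((.554,.137,.15),-148)
E
```

```text
t 4.55 p [ 0.5149 -0.001   0.1483] rot [ 1.7999e+02 -2.0000e-02 -1.4821e+02] w 0.0267 F [ 0.7  0.5 -1.5] ff 39.94557201862335 q [ -7.2  17.1 -14.5  58.5  -0.  -39. ]
shift cm [-10.6    9.67  -0.17] turn -0.20603065188163328
```

Call:
{"api": "carry_out", "payload": {
  "moves": [
    [[-2,1.8,0],0,0],
    [[-5,4.5,0],0,0],
    [[-8,7.3,0],0,0],
    [[-10,9.2,0],0,0],
    [[-10.6,9.7,0],0,0],
    [[-10.6,9.7,0],0,0],
    [[-10.6,9.7,0],0,0]
  ]
}}

```text
time: 5.25
position: [0.5533, 0.1364, 0.1483]
eef_rot: [-180.0, -0.1, -148.1]
wrist_force: [-0.4, 0.6, -1.7]
gripper_width: 0.0268
finger_force: 40.0
```

```bash
python3 - <<'E'
from h import *
goto((.533,.171,.15),-148)
a=cam('side','s2.png')['image'][0:360,200:480]; b=cam('top','t2.png')['image'][130:330,100:330]
a=cv2.resize(a,None,fx=1.65,fy=1.65); b=cv2.resize(b,None,fx=1.45,fy=1.45)
o=np.zeros((max(a.shape[0],b.shape[0]),a.shape[1]+b.shape[1],3),np.uint8);o[:a.shape[0],:a.shape[1]]=a;o[:b.shape[0],a.shape[1]:]=b
cv2.imwrite('pics/both2.png',o);print(o.shape)
E
```

```text
t 5.25 p [0.5533 0.1364 0.1483] rot [-1.7997e+02 -6.0000e-02 -1.4813e+02] w 0.0268 F [-0.4  0.6 -1.7] ff 40.00977694988251 q [  7.5  23.1  -5.6  61.3  -0.  -24.4]
shift cm [-0.1   4.01 -0.17] turn -0.12639701374902756
(594, 796, 3)
```

View pics/both2.png

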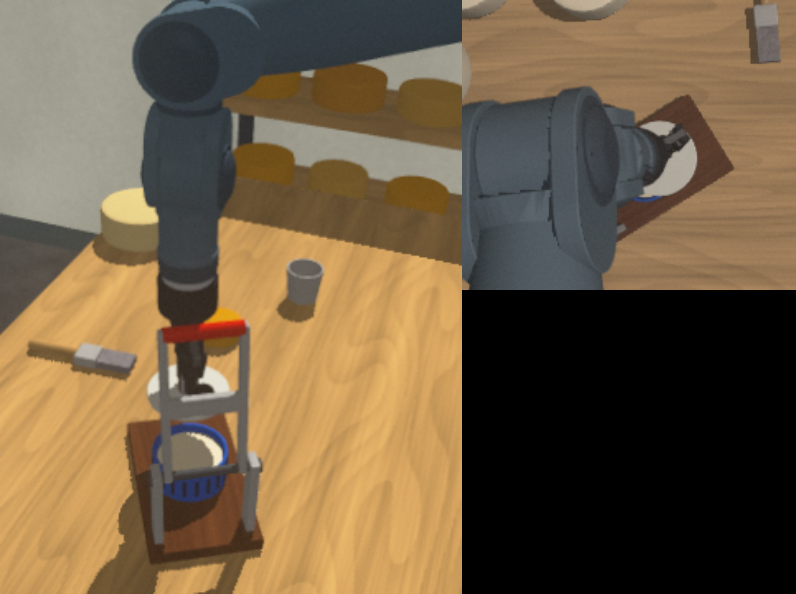

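The side half shows the lid level in the grip short of the mould, with the upright press arm clear of the slim wrist column. I'll move over the mould and lower.

Call:
{"api": "carry_out", "payload": {
  "moves": [
    [[-0.1,1,0],0,0],
    [[-0.1,2.2,0],0,0],
    [[-0.1,3.2,0],0,0],
    [[-0.1,3.9,0],0,0],
    [[-0.1,3.9,0],0,0],
    [[-0.1,3.9,1],0,0],
    [[-0.1,3.9,2],0,0],
    [[-0.1,3.9,3],0,0],
    [[-0.1,3.9,4],0,0],
    [[-0.1,3.9,4],0,0]
  ]
}}

```text
time: 6.35
position: [0.5323, 0.1704, 0.1061]
eef_rot: [179.9, -0.2, -148.1]
wrist_force: [-0.5, 0.7, -1.4]
gripper_width: 0.0265
finger_force: 40.1
```

Call:
{"api": "carry_out", "payload": {
  "moves": [
    [[0,0,0.5],0,0],
    [[0,0,1],0,0],
    [[0,0,1.5],0,0],
    [[0,0,1.9],0,0],
    [[0,0,2.1],0,0],
    [[0,0,2.1],0,0],
    [[0,0,2.1],0,0]
  ]
}}

```text
time: 7.05
position: [0.534, 0.1709, 0.0876]
eef_rot: [-180.0, 0.0, -148.0]
wrist_force: [0.9, -0.3, -1.8]
gripper_width: 0.0269
finger_force: 40.3
```

```bash
python3 - <<'E'
from h import *
goto((.533,.171,.086),-148)
E
```

```text
t 7.05 p [0.534  0.1709 0.0876] rot [-1.7999e+02  1.0000e-02 -1.4805e+02] w 0.0269 F [ 0.9 -0.3 -1.8] ff 40.25253474712372 q [ 11.3  24.7 -12.7  52.5  -0.  -20.7]
shift cm [0.08 0.06 0.16] turn -0.04582894774782176
```

Call:
{"api": "carry_out", "payload": {
  "moves": [
    [[0,0,0.1],0,0],
    [[0,0,0.2],0,0],
    [[0,0,0.2],0,0],
    [[0,0,0.2],0,0]
  ]
}}

```text
time: 7.45
position: [0.5343, 0.171, 0.0867]
eef_rot: [-180.0, 0.1, -148.0]
wrist_force: [-1.5, -0.5, 5.4]
gripper_width: 0.0268
finger_force: 41.0
```

Contact happened at the expected height, so I release and look.

Call:
{"api": "carry_out", "payload": {
  "moves": [
    [[0,0,0],0,0.3],
    [[0,0,0],0,0.55],
    [[0,0,0],0,0.55],
    [[0,0,0],0,0.55],
    [[0,0,0],0,0.55],
    [[0,0,-1.5],0,0.55],
    [[0,0,-4],0,0.55],
    [[0,-3,-6],0,0.55],
    [[0,-7,-8],0,0.55],
    [[0,-7,-8],0,0.55]
  ]
}}

```text
time: 8.45
position: [0.5756, 0.1084, 0.1687]
eef_rot: [-179.7, 0.3, -148.3]
wrist_force: [0.0, -0.3, -0.6]
gripper_width: 0.0469
finger_force: 0.0
```

```bash
python3 - <<'E'
from h import *
t=cam('top','t3.png');s=cam('side','s3.png')
goto((.4955,.2345,.38),-148)
im=s['image'];a=np.linspace(0,2*np.pi,24,endpoint=False)
out=im.copy()
for r,z in((.056,.08),(.056,.072),(.014,.11)):
  for u in proj(s,np.c_[.533+r*np.cos(a),.171+r*np.sin(a),a*0+z]): cv2.circle(out,tuple(int(v) for v in np.round(u)),0,(0,0,255),-1)
cv2.imwrite('pics/s3c.png',cv2.resize(out[170:320,240:400],None,fx=5,fy=4,interpolation=cv2.INTER_CUBIC)[:600,:800])
E
```

```text
t 8.55 p [0.5717 0.111  0.1657] rot [-1.7999e+02  6.0000e-02 -1.4814e+02] w 0.0471 F [-0.5  0.2  0.2] ff 0.0 q [  4.7  23.8  -1.8  64.3   0.  -27.1]
shift cm [ -0.05  14.51 -21.43] turn -0.13884613613697638
```

View pics/s3c.png

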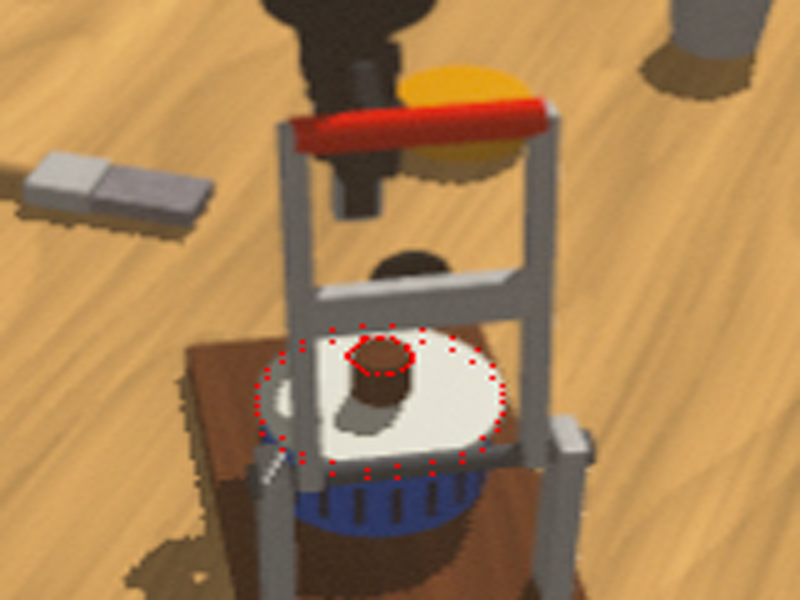

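The lid sits exactly on the projected outlines (knob circle at crop (380,357)), level, and the bar has not moved. Now I go up and over the bar.

Call:
{"api": "carry_out", "payload": {
  "moves": [
    [[0,0,-4],0,0.55],
    [[0,0,-8],0,0.55],
    [[0,0,-12],0,0.55],
    [[0,0,-16],0,0.55],
    [[0,0,-20],0,0.55],
    [[0,0,-21.4],0,0.55],
    [[0,3,-21.4],0,0.55],
    [[0,7,-21.4],0,0.55],
    [[0,11,-21.4],0,0.55],
    [[0,14.5,-21.4],0,0.55]
  ]
}}

```text
time: 9.55
position: [0.4919, 0.2367, 0.3783]
eef_rot: [179.9, -0.1, -148.0]
wrist_force: [1.1, 0.1, 0.4]
gripper_width: 0.0469
finger_force: 0.0
```

Call:
{"api": "carry_out", "payload": {
  "moves": [
    [[0,0,0],0,0.55],
    [[0,0,0],0,0.55],
    [[0,0,0],0,0.55]
  ]
}}

```text
time: 9.85
position: [0.4941, 0.2344, 0.3787]
eef_rot: [-180.0, -0.1, -148.0]
wrist_force: [0.1, -0.6, -0.5]
gripper_width: 0.0465
finger_force: 0.0
```

```bash
python3 - <<'E'
from h import *
goto((.4955,.2345,.305),-148)
s=cam('side','s4.png')['image']
cv2.imwrite('pics/s4c.png',cv2.resize(s[80:310,230:430],None,fx=2.5,fy=2.5))
E
```

```text
t 9.85 p [0.4941 0.2344 0.3787] rot [-1.8000e+02 -8.0000e-02 -1.4804e+02] w 0.0465 F [ 0.1 -0.6 -0.5] ff 0.0 q [ 18.7  19.5  23.4  94.   -0.  -13.2]
shift cm [-0.13 -0.07  7.37] turn -0.03776299102952407
```

View pics/s4c.png

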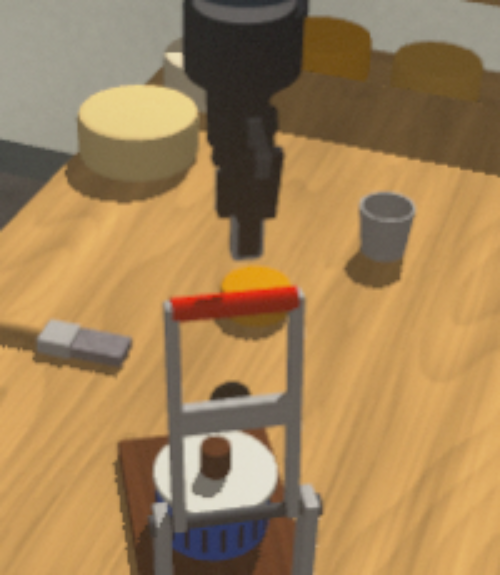

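The fingers hang over the bar's middle (bar at crop (235,303), fingertip at (246,255)). I'll descend and grip it.

Call:
{"api": "carry_out", "payload": {
  "moves": [
    [[0,0,2.5],0,0.55],
    [[0,0,5],0,0.55],
    [[0,0,6.5],0,0.55],
    [[0,0,7.2],0,0.55],
    [[0,0,7.2],0,0.55],
    [[0,0,7.2],0,0],
    [[0,0,7.2],0,0],
    [[0,0,7.2],0,0],
    [[0,0,7.2],0,0]
  ],
  "grip_force": 30
}}

```text
time: 10.8
position: [0.4948, 0.2348, 0.3086]
eef_rot: [-180.0, 0.1, -148.0]
wrist_force: [-0.0, -0.7, 4.1]
gripper_width: 0.0168
finger_force: 29.6
```

```bash
python3 - <<'E'
from h import *
goto((.4955,.2345,.305),-148)
# arc table from angle a0: shift in tool y (-press x direction) and z (down)
a0=1.43
for a in (1.3,1.15,1.0,.85,.7,.55,.4,.25,.1,0,-.03): print(a,(19.5*np.array([-(np.cos(a)-np.cos(a0)),np.sin(a0)-np.sin(a)])).round(2))
E
```

```text
t 10.8 p [0.4948 0.2348 0.3086] rot [-1.7996e+02  1.2000e-01 -1.4805e+02] w 0.0168 F [-0.  -0.7  4.1] ff 29.55974578857422 q [ 18.8  17.9  10.7  82.7  -0.  -13.2]
shift cm [-0.05 -0.06  0.36] turn -0.046978175746232864
1.3 [-2.48  0.52]
1.15 [-5.23  1.51]
1.0 [-7.8  2.9]
0.85 [-10.13   4.66]
0.7 [-12.18   6.74]
0.55 [-13.89   9.11]
0.4 [-15.22  11.71]
0.25 [-16.16  14.48]
0.1 [-16.67  17.36]
0 [-16.76  19.31]
-0.03 [-16.75  19.89]
```

Call:
{"api": "carry_out", "payload": {
  "moves": [
    [[0,-0.6,0.1],0,0],
    [[0,-1.35,0.24],0,0],
    [[0,-2.48,0.52],0,0],
    [[0,-3.87,0.96],0,0],
    [[0,-5.23,1.51],0,0],
    [[0,-6.54,2.16],0,0],
    [[0,-7.8,2.9],0,0],
    [[0,-9.0,3.73],0,0],
    [[0,-10.13,4.66],0,0],
    [[0,-10.13,4.66],0,0]
  ]
}}

```text
time: 11.8
position: [0.5489, 0.1464, 0.2589]
eef_rot: [-179.9, -0.1, -148.2]
wrist_force: [3.1, 0.3, -3.3]
gripper_width: 0.0167
finger_force: 30.1
```

```bash
python3 - <<'E'
from h import *
d=np.array([np.cos(np.radians(122)),np.sin(np.radians(122))])
p=np.array([.533,.171])-.095*d; print(p)
goto((*p,.112),-148)
a0=.85
for a in (.77,.7,.62,.55,.47,.4,.32,.25,.17,.1,.05,0): print(a,(19.5*np.array([-(np.cos(a)-np.cos(a0)),np.sin(a0)-np.sin(a)])).round(2))
E
```

```text
[0.58334233 0.09043543]
t 11.8 p [0.5489 0.1464 0.2589] rot [-1.7988e+02 -1.0000e-01 -1.4817e+02] w 0.0167 F [ 3.1  0.3 -3.3] ff 30.084654092788696 q [  8.6  20.6   7.2  76.7  -0.2 -23.2]
shift cm [ 0.03 -6.57 14.69] turn -0.17469236485158035
0.77 [-1.13  1.08]
0.7 [-2.04  2.09]
0.62 [-3.    3.32]
0.55 [-3.75  4.46]
0.47 [-4.52  5.82]
0.4 [-5.09  7.06]
0.32 [-5.64  8.52]
0.25 [-6.02  9.83]
0.17 [-6.35 11.35]
0.1 [-6.53 12.7 ]
0.05 [-6.61 13.68]
0 [-6.63 14.65]
```

Call:
{"api": "carry_out", "payload": {
  "moves": [
    [[0,-1.13,1.08],0,0],
    [[0,-2.04,2.09],0,0],
    [[0,-3.0,3.32],0,0],
    [[0,-3.75,4.46],0,0],
    [[0,-4.52,5.82],0,0],
    [[0,-5.09,7.06],0,0],
    [[0,-5.64,8.52],0,0],
    [[0,-6.02,9.83],0,0],
    [[0,-6.35,11.35],0,0],
    [[0,-6.35,11.35],0,0]
  ]
}}

```text
time: 12.8
position: [0.5811, 0.0942, 0.1447]
eef_rot: [180.0, -0.1, -148.1]
wrist_force: [0.8, 1.9, -4.4]
gripper_width: 0.0168
finger_force: 30.3
```

```bash
python3 - <<'E'
from h import *
goto((.5833,.0904,.112),-148)
E
```

```text
t 12.8 p [0.5811 0.0942 0.1447] rot [ 1.7997e+02 -1.2000e-01 -1.4805e+02] w 0.0168 F [ 0.8  1.9 -4.4] ff 30.262348651885986 q [  3.1  25.4  -2.6  62.1  -0.  -28.9]
shift cm [ 0.02 -0.44  3.27] turn -0.05177893625949537
```

Call:
{"api": "carry_out", "payload": {
  "moves": [
    [[0,-0.12,0.8],0,0],
    [[0,-0.2,1.5],0,0],
    [[0,-0.26,2.2],0,0],
    [[0,-0.28,2.7],0,0],
    [[0,-0.28,2.9],0,0],
    [[0,-0.28,2.9],0,0]
  ]
}}

```text
time: 13.4
position: [0.5825, 0.0923, 0.1177]
eef_rot: [180.0, -0.1, -148.0]
wrist_force: [-1.8, 1.6, -3.0]
gripper_width: 0.0166
finger_force: 31.1
```

Call:
{"api": "carry_out", "payload": {
  "moves": [
    [[0,0,0.2],0,0],
    [[0,0,0.4],0,0],
    [[0,0,0.4],0,0]
  ]
}}

```text
time: 13.7
position: [0.5826, 0.0923, 0.1141]
eef_rot: [180.0, -0.0, -148.0]
wrist_force: [-3.5, 0.9, 0.7]
gripper_width: 0.0167
finger_force: 31.6
```

Call:
{"api": "carry_out", "payload": {
  "moves": [
    [[0,0,0.1],0,0],
    [[0,0,0.2],0,0],
    [[0,0,0.2],0,0]
  ]
}}

```text
time: 14.0
position: [0.5826, 0.0923, 0.1131]
eef_rot: [-180.0, -0.0, -148.0]
wrist_force: [-7.3, -0.1, 6.6]
gripper_width: 0.0166
finger_force: 32.1
```

```bash
python3 - <<'E'
from h import *
t=cam('top','t5.png');s=cam('side','s5.png')
goto((.5833,.0904,.112),-148)
# predicted grip bar ends (y=+-41) at angle 0 and +-0.04, in side crop px
d=np.array([np.cos(np.radians(122)),np.sin(np.radians(122)),0]);l=np.array([-d[1],d[0],0])
H=np.array([.533,.171,.13])+.1*d
for a in(-.04,0,.04,.08):
  B=H-d*.195*np.cos(a)+[0,0,.195*np.sin(a)]
  print(a,((proj(s,[B+.041*l,B-.041*l])-[260,130])*4).round(0).tolist())
cv2.imwrite('pics/s5c.png',cv2.resize(s['image'][130:280,260:420],None,fx=4,fy=4,interpolation=cv2.INTER_CUBIC))
E
```

```text
t 14.1 p [0.5826 0.0923 0.1131] rot [-1.7999e+02 -1.0000e-02 -1.4805e+02] w 0.0168 F [-6.7  0.7  5.9] ff 32.137566804885864 q [  2.8  26.6  -5.6  57.8  -0.  -29.1]
shift cm [ 0.04 -0.2   0.11] turn -0.046648126661068545
-0.04 [[261.0, 380.0], [123.0, 396.0]]
0 [[262.0, 370.0], [123.0, 385.0]]
0.04 [[262.0, 359.0], [123.0, 375.0]]
0.08 [[262.0, 350.0], [123.0, 365.0]]
```

View pics/s5c.png

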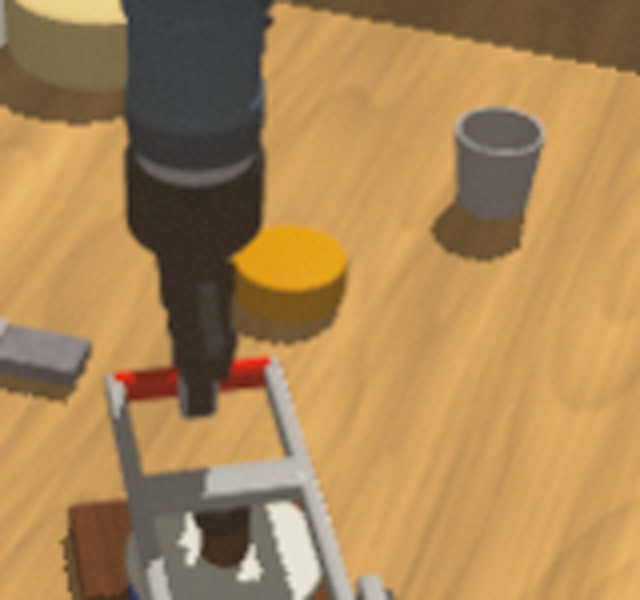

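The bar's ends, at crop (120,383) and (270,370), match the level-arm prediction within 3 px of height. The force shows the foot on the knob. I release and lift.

Call:
{"api": "carry_out", "payload": {
  "moves": [
    [[0,0,0],0,0.3],
    [[0,0,0],0,0.5],
    [[0,0,0],0,0.5],
    [[0,0,0],0,0.5],
    [[0,0,0],0,0.5],
    [[0,0,-1.5],0,0.5],
    [[0,0,-4],0,0.5],
    [[0,0,-8],0,0.5],
    [[0,0,-12],0,0.5],
    [[0,0,-12],0,0.5]
  ]
}}

```text
time: 15.1
position: [0.5865, 0.0925, 0.2388]
eef_rot: [-179.7, 0.6, -148.0]
wrist_force: [0.4, 1.0, 0.1]
gripper_width: 0.0428
finger_force: 0.0
```

```bash
python3 - <<'E'
from h import *
s=cam('side','s6.png')
goto((.5833,.0904,.112),-148)
cv2.imwrite('pics/s6c.png',cv2.resize(s['image'][180:330,260:420],None,fx=4,fy=4,interpolation=cv2.INTER_CUBIC))
E
```

```text
t 15.15 p [0.5854 0.0925 0.2359] rot [-179.78    0.37 -148.04] w 0.0428 F [-0.2  0.5  0.2] ff 0.0 q [  2.9  23.3   7.8  74.1  -0.  -29.1]
shift cm [ 0.29 -0.07 12.39] turn -0.03778940569290512
```

View pics/s6c.png

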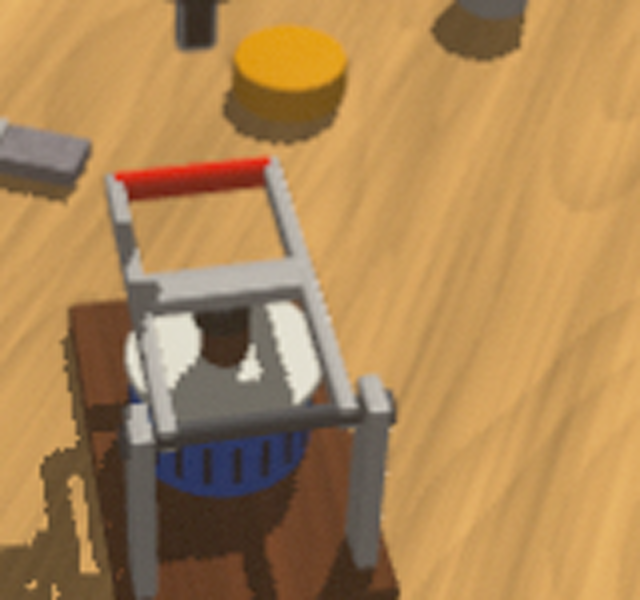

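The arm stayed level after release: the bar's ends at (120,183) and (270,168) match the earlier view. The lid is in place and the gripper is clear.

```bash
python3 -c "
from h import *
print(robot.finish_job())"
```

```text
the job is handed in; nothing more can be done
None
```

I put the lid level in the mould, swung the press arm down until its foot rested on the knob, let go and handed the job in at about 15 s; the judge returned no verdict.

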